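# Weigh out garlic on the kitchen scale

## Robot

A 7-joint arm with a two-finger parallel gripper is mounted at the origin on a cart in front of the work surface, level with it; the furniture and walls round the work are solid. World frame = base frame: x ahead of the robot, y to its left, z up, the work surface at z = 0. Lengths are in m, angles in rad, forces in N, time in s.
With the tool pointing down it reaches from about 0.35 to 0.9 m from the base axis. Payload 7.2 kg.
Tool frame: the origin (TCP) lies at the very end of the fingers, on their centre line; the grasp point (between the pads) lies 19 mm behind it; y points along the fingers, z is the direction in which the jaws open and shut, and the axes are right-handed (so a half turn about y gives the same grasp; the last joint's range is limited). The gripper opens to 88 mm and grips with 3 to 60 N. Pads are 20 mm wide; open, the fingers measure 115 mm over their backs; the gripper's body (75 mm by 178 mm) begins 61 mm behind the grasp point.
Start: joints at [1.048, 0.411, -0.013, 1.596, 0.006, 1.134, -0.082], TCP at [0.275, -0.561, 0.189] pointing down, gripper open.
Joint ranges: [-2.95, 2.95], [-0.29, 1.99], [-1.47, 1.44], [0.14, 2.54], [-1.03, 4.17], [0.13, 1.85], [-2.86, 2.86]. Speed limits (rad/s): [2.39, 2.39, 3.01, 3.01, 3.14, 3.14, 3.14].

## Interface

Orientations are given as a unit quaternion [w, x, y, z].
In Python, from bench import ctrl, imaging, ticket, nets gives the robot as it stands.
- The arm moves only by the tool step_arm, never from a script. Its argument "steps" is a list that holds one entry, the list of rows, each a list of 7 numbers: the closure, from 0 (fully open) to 1 (shut), then the shift along the tool's x, y, z in mm, then the turn, a rotation vector about the tool's x, y, z in rad. A call has 1 to 12 rows; each row shifts and turns the commanded pose from where the row before left it, along the tool's axes as they then stand; what a row does not reach is not made up. A row lasts 1/10 s, in which the tool goes at most 50 mm and 8.59 degrees, less where a joint would pass 70% of its speed; a pose out of reach is approached as far as the arm can. A call with a gripper value outside its range is refused whole. The fingers move at their own pace and stop on an object; "newtons" is the grip in N (left out, the last holds). Time passes only in rows, so rows that do not move let the fingers close. It gives the time, the measured TCP pose, the force and the opening at its end, in the units of the state.
- ctrl.get_state(): the state, without advancing time (a new reading comes with each control period).
- imaging.read_camera(name): name is "side" or "top"; returns a dict with "image" (400x640x3 uint8, red, green, blue), "K" (3x3 intrinsics, pixels), "extrinsics" (4x4, takes a point from camera to world coordinates). Camera axes: x right, y down, z forward; pixel columns grow to the right and rows downward; lengths in m; the calibration is good to about 2 mm. A picture is of the moment at which its call begins. There is no depth.
- ticket.finish_job(): hands the job in, once; it reports no verdict.
Trained networks look in a picture, given as the dict that the camera call returned (one of the last four; its "shot" number tells which), for a name from the list of things; names that differ only in an ending like _2 or _b are one class to them, and where a whole thing is asked for, a point or a joint stands for the part that bears it (a point fixed in the world has none). Each returns a list of dicts, best first, with "confidence" (0 to 1); they miss things now and then, are a little off and sometimes report something else, mostly with a low value. They report only what shows in the picture. A call takes as long as a camera call. They do not tell look-alikes from the thing itself.
- nets.recognise(picture, thing): "at" ([x, y, z] in m, in world coordinates, good to about 4 mm: the middle of the surface that is visible of it).
- nets.cut_out(picture, thing): "pixels" (400x640 bool, what is visible of it).
The state is a dict: "clock": time; "qpos": joint angles; "qvel": joint speeds; "joint_torque": joint torques, N m; "eef_pos": TCP position; "tcp_rot": TCP orientation; "force": force on the tool from outside, world axes, zero at the start; "moment": the same for the moment, N m; "finger_gap": opening from 0.0 (shut) to 1.0 (fully open).
Only numpy, scipy, OpenCV 4.12 (cv2) and the standard library are available. Lean on these libraries where they do the work, as an engineer would, in place of code of your own. Each camera call takes 0.05 s, during which the arm holds its last target.

## Task

Weigh out garlic for a recipe: lay garlic bulbs into the pan of the kitchen scale, gently and one at a time, letting go of each, until the pointer rests inside the dark sector of the dial. Then add no more, and leave the spare bulb where it stands.

Things in the scene. Friction and masses are not known exactly. Their poses are not given: they have to be found in the camera images.
- bulb_a_mid (a point): centre of one of three alike garlic bulbs (48 mm wide, 51 mm tall, about 60 g, round with a pointed tip), half-way up, 25 mm above its flat underside; they stand upright on the worktop among a lemon, a tin and a wooden lid. Any grasp yaw will do: it is round. z up
- bulb_b_mid (a point): centre of one of three alike garlic bulbs (48 mm wide, 51 mm tall, about 60 g, round with a pointed tip), half-way up, 25 mm above its flat underside; they stand upright on the worktop among a lemon, a tin and a wooden lid. Any grasp yaw will do: it is round. z up
- bulb_c_mid (a point): centre of one of three alike garlic bulbs (48 mm wide, 51 mm tall, about 60 g, round with a pointed tip), half-way up, 25 mm above its flat underside; they stand upright on the worktop among a lemon, a tin and a wooden lid. Any grasp yaw will do: it is round. z up
- pan_in (a point): centre of the inner floor of the scale's round steel pan: flat floor 160 mm across, rim 9 mm higher and 176 mm across; the floor is 75 mm above the worktop when empty and sinks under load. Axes: z up, x from the pan away from the dial, y to the left of that. The white scale is fixed to the worktop; its dial lies flat on the housing, in front of the pan (centre at x = -137 mm). Two bulbs lie side by side at y = +38 and -38 mm
- pan (a joint): how far the pan has sunk on its spring, in m: 0 empty, 0.010 per 100 g (one bulb about 0.006), stop at 0.025. The black dial pointer turns with it, clockwise, 10 degrees per mm; the dark sector, on the side of the dial nearest the pan, spans 0.0095 to 0.0145 (95 to 145 g)
Not all that is in view belongs to the job. Leave any orange or purple look-alike of the part that bears bulb_b_mid alone. Leave any blue or red look-alike of the part that bears bulb_c_mid alone.

How it is judged:
On the way:
1. one bulb alone lies in the pan, let go, the pan settled under its weight ((((horizontal distance between bulb_a_mid and pan_in below 0.08 m and z of bulb_a_mid in the frame of pan_in above 0.005 m) and horizontal distance between each of bulb_b_mid, bulb_c_mid and pan_in above 0.1 m) or ((horizontal distance between bulb_b_mid and pan_in below 0.08 m and z of bulb_b_mid in the frame of pan_in above 0.005 m) and horizontal distance between each of bulb_a_mid, bulb_c_mid and pan_in above 0.1 m) or ((horizontal distance between bulb_c_mid and pan_in below 0.08 m and z of bulb_c_mid in the frame of pan_in above 0.005 m) and horizontal distance between each of bulb_a_mid, bulb_b_mid and pan_in above 0.1 m)) and value of joint pan between 0.0045 and 0.0078 m and velocity of joint pan between -0.01 and 0.01 m/s and contact force between the fingers and anything else below 0.1 N), for 0.2 s.
At the end, for the whole second after the job is handed in: Two bulbs lie in the pan (each centre within 80 mm of the pan's centre), the pan has settled with the pointer in the dark sector (sunk 9.5 to 14.5 mm), and the third bulb is within 30 mm of where it stood ((((horizontal distance between bulb_b_mid and pan_in below 0.08 m and z of bulb_b_mid in the frame of pan_in above 0.005 m) and (horizontal distance between bulb_c_mid and pan_in below 0.08 m and z of bulb_c_mid in the frame of pan_in above 0.005 m) and distance of bulb_a_mid from where it was at the start of the episode below 0.03 m) or ((horizontal distance between bulb_a_mid and pan_in below 0.08 m and z of bulb_a_mid in the frame of pan_in above 0.005 m) and (horizontal distance between bulb_c_mid and pan_in below 0.08 m and z of bulb_c_mid in the frame of pan_in above 0.005 m) and distance of bulb_b_mid from where it was at the start of the episode below 0.03 m) or ((horizontal distance between bulb_a_mid and pan_in below 0.08 m and z of bulb_a_mid in the frame of pan_in above 0.005 m) and (horizontal distance between bulb_b_mid and pan_in below 0.08 m and z of bulb_b_mid in the frame of pan_in above 0.005 m) and distance of bulb_c_mid from where it was at the start of the episode below 0.03 m)) and value of joint pan between 0.0095 and 0.0145 m and velocity of joint pan between -0.01 and 0.01 m/s); the robot touches nothing.
It fails at once if the pan is pushed or struck down to its stop (sunk beyond 23 mm) (value of joint pan above 0.023 m).
It also fails if it takes over 61 s, if anything falls off the work surface, if the arm or the gripper's body presses on something with over 40 N, if the wrist force passes 120 N, or if a joint passes its speed limit or range.

## Working session

There is one attempt and no reset: what is moved stays moved. The work goes in short steps, Python scripts to look and compute and a tool call to move; the robot and the scene stay as the last step left them, time stands still between calls to the robot, and variables do not carry over. Pictures are saved under pics/ and viewed, and the job is handed in when it is done.

Besides the shell and the picture viewer there is one more tool, called after "Emit:" as a command line: name --argument value ..., lists and objects as JSON in quotes. step_arm: Moves the arm, as the interface text tells. Its arguments: {"type":"object","properties":{"steps":{"type":"array","items":{"type":"array","items":{"type":"array","items":{"type":"number"}}}},"newtons":{"type":"number"}},"required":["steps"]}

```bash
ls; mkdir -p pics; python3 - <<'E'
from bench import ctrl, imaging, ticket, nets
import cv2,numpy as np
s=ctrl.get_state()
for k,v in s.items(): print(k,np.round(v,4))
for n in ("top","side"):
    p=imaging.read_camera(n)
    cv2.imwrite(f"pics/{n}0.png",p["image"][:,:,::-1])
    print(n,np.round(p["K"],1).tolist(),np.round(p["extrinsics"],3).tolist())
    for t in ("bulb_a_mid","pan_in","pan"):
        try: 
            for d in nets.recognise(p,t): print(t,np.round(d["at"],4),round(d["confidence"],2))
        except Exception as e: print(t,e)
print(ctrl.get_state()["clock"])
E
```

```text
pics
clock 0.0
qpos [ 1.0478  0.4119 -0.0127  1.597   0.0056  1.1343 -0.0822]
qvel [-0.0008  0.0003 -0.0012 -0.0001 -0.0001  0.     -0.0019]
joint_torque [ 1.00000e-03 -5.87928e+01  6.42300e-01 -2.91073e+01 -5.38000e-02
  1.82000e-02  1.00000e-04]
eef_pos [ 0.2743 -0.561   0.1881]
tcp_rot [ 0.1593 -0.1596  0.6894 -0.6884]
force [-0.4819 -0.0842 -0.5399]
moment [ 0.003  -0.0298 -0.0352]
finger_gap 0.9994
top [[375.5, 0.0, 316.9], [0.0, 375.5, 197.0], [0.0, 0.0, 1.0]] [[0.006, -0.996, 0.09, 0.412], [-1.0, -0.007, -0.004, -0.181], [0.005, -0.09, -0.996, 1.188], [0.0, 0.0, 0.0, 1.0]]
bulb_a_mid [0.6163 0.0358 0.0331] 0.53
pan_in [0.581  0.2257 0.0772] 0.87
pan [0.5774 0.2255 0.0708] 0.9
side [[396.8, 0.0, 321.9], [0.0, 396.8, 197.8], [0.0, 0.0, 1.0]] [[0.983, -0.076, 0.169, 0.31], [-0.184, -0.508, 0.842, -1.13], [0.021, -0.858, -0.513, 0.65], [0.0, 0.0, 0.0, 1.0]]
bulb_a_mid [0.6128 0.0224 0.035 ] 0.52
bulb_a_mid [0.5759 0.2235 0.073 ] 0.37
pan_in [0.5771 0.2262 0.0751] 0.95
pan [0.5782 0.2255 0.072 ] 0.61
0.4
```

View pics/top0.png

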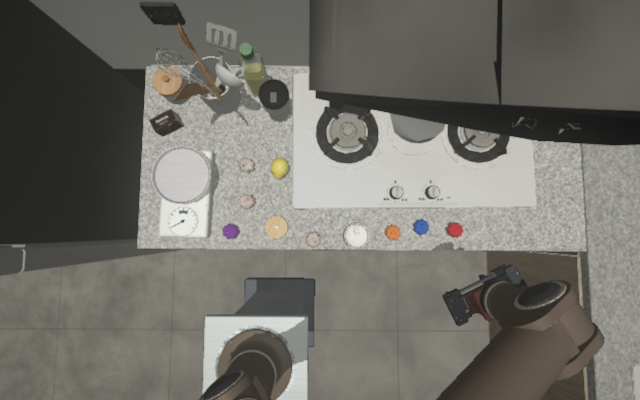

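View pics/side0.png

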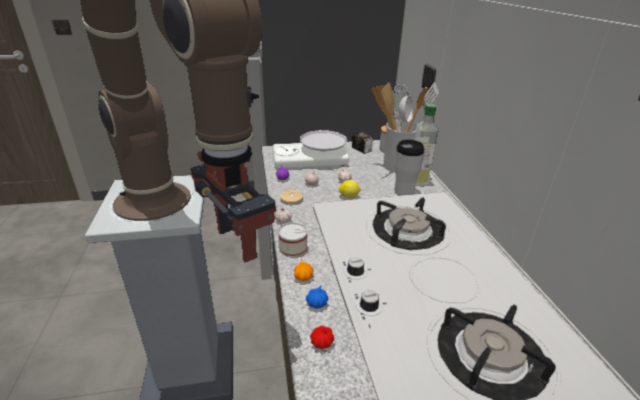

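```bash
cat > h.py <<'E'
import numpy as np,cv2
from bench import ctrl, imaging, ticket, nets
def ray(p,uv):
    K=p["K"];T=np.array(p["extrinsics"]);d=T[:3,:3]@np.linalg.solve(K,[uv[0],uv[1],1]);return T[:3,3],d
def atz(p,uv,z):
    o,d=ray(p,uv);return o+d*(z-o[2])/d[2]
def proj(p,X):
    T=np.linalg.inv(p["extrinsics"]);c=T[:3,:3]@X+T[:3,3];c=p["K"]@c;return c[:2]/c[2]
def tri(rs):
    A=np.zeros((3,3));b=np.zeros(3)
    for o,d in rs:
        d=d/np.linalg.norm(d);M=np.eye(3)-np.outer(d,d);A+=M;b+=M@o
    return np.linalg.solve(A,b)
def pic(n,name,box=None,k=4):
    p=imaging.read_camera(n);im=p["image"][:,:,::-1]
    if box: x0,y0,x1,y1=box;im=cv2.resize(im[y0:y1,x0:x1],None,fx=k,fy=k,interpolation=cv2.INTER_CUBIC)
    cv2.imwrite(f"pics/{name}.png",im);return p
E
python3 - <<'E'
from h import *
p=pic("top","topc",(150,130,340,260),4); q=pic("side","sidec",(255,125,375,245),5)
for n,pp in(("t",p),("s",q)):
  for t in ("bulb_a_mid","bulb_b_mid","bulb_c_mid"):
    for d in nets.recognise(pp,t): print(n,t,np.round(d["at"],3),round(d["confidence"],2))
    for d in nets.cut_out(pp,t):
        m=d["pixels"]; v,u=np.nonzero(m); print("   cut",u.mean().round(1),v.mean().round(1),len(u),round(d["confidence"],2))
for uv in [(247,165),(247,201),(313,239)]:
  X=atz(p,uv,.03); print(uv,X.round(3),proj(q,X).round(1))
E
```

```text
t bulb_a_mid [0.615 0.037 0.033] 0.71
   cut 245.4 164.5 179 0.47
t bulb_b_mid [ 0.415 -0.413  0.03 ] 0.77
t bulb_b_mid [0.412 0.079 0.03 ] 0.6
t bulb_b_mid [0.504 0.031 0.03 ] 0.46
   cut 392.2 231.3 193 0.73
   cut 246.0 200.2 168 0.59
   cut 229.6 230.6 188 0.51
t bulb_c_mid [ 0.392 -0.171  0.039] 0.65
t bulb_c_mid [ 0.424 -0.607  0.036] 0.61
t bulb_c_mid [ 0.434 -0.503  0.032] 0.45
   cut 420.3 226.2 201 0.77
   cut 453.9 229.0 193 0.75
   cut 312.8 238.7 173 0.61
   cut 343.9 174.8 129 0.62
s bulb_b_mid [0.413 0.07  0.029] 0.69
s bulb_b_mid [ 0.407 -0.433  0.032] 0.57
   cut 302.5 270.7 321 0.72
   cut 310.8 178.5 137 0.54
s bulb_c_mid [ 0.416 -0.624  0.033] 0.74
s bulb_c_mid [ 0.428 -0.521  0.032] 0.68
s bulb_c_mid [ 0.384 -0.179  0.026] 0.59
s bulb_c_mid [0.576 0.227 0.074] 0.51
   cut 321.2 336.8 460 0.94
   cut 316.4 297.3 383 0.76
   cut 282.5 214.7 157 0.49
(247, 165) [0.615 0.032 0.03 ] [343.1 174. ]
(247, 201) [0.502 0.03  0.03 ] [310.5 176.5]
(313, 239) [ 0.387 -0.175  0.03 ] [282.1 212.4]
```

View pics/topc.png

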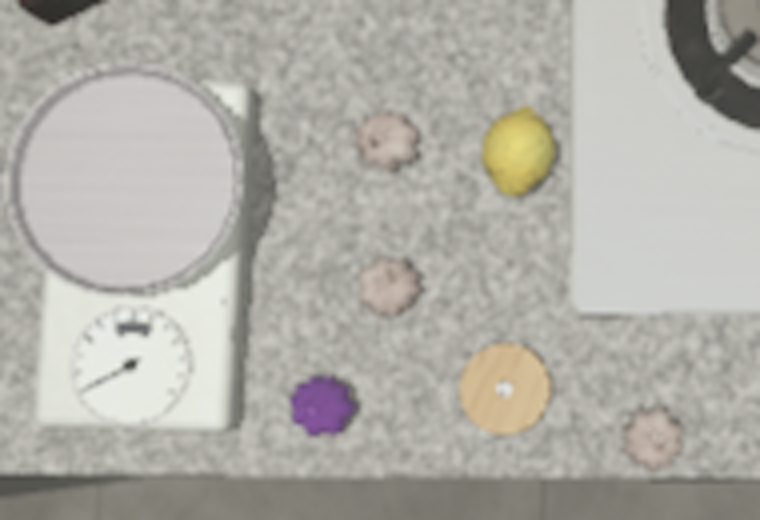

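View pics/sidec.png

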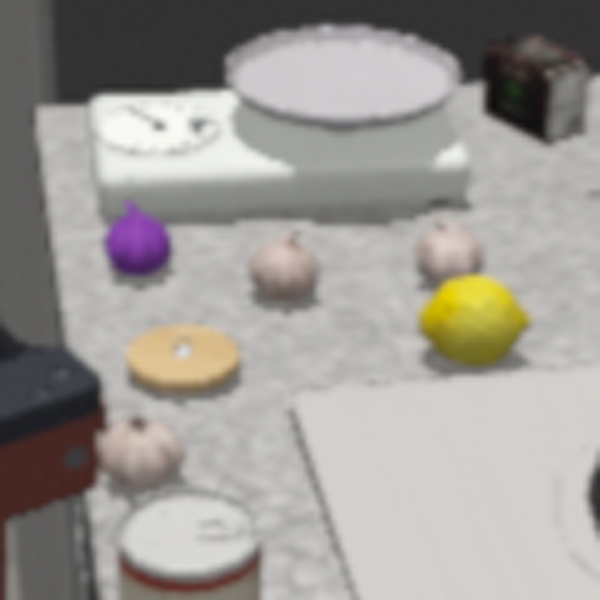

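```bash
cat >> h.py <<'E'
from scipy.spatial.transform import Rotation as Ro
def toolR(s=None):
    w,x,y,z=(s or ctrl.get_state())["tcp_rot"];return Ro.from_quat([x,y,z,w])
def delta(target):
    s=ctrl.get_state();R=toolR(s);print("t",round(s["clock"],2),"tcp",np.round(s["eef_pos"],4),"gap",round(s["finger_gap"],3),"F",np.round(s["force"],1))
    print("R cols x,y,z:",R.as_matrix().round(3).T.tolist())
    print("delta tool mm",(1000*R.inv().apply(np.array(target)-s["eef_pos"])).round(1))
E
python3 - <<'E'
from h import *
p=imaging.read_camera("top");q=imaging.read_camera("side")
for a,b in [((245.4,164.5),(344.8,175)),((246,200.2),(311.2,178.5)),((312.8,238.7),(282.5,214.7))]:
  print(tri([ray(p,a),ray(q,b)]).round(4))
c=nets.cut_out(p,"pan")
for d in c:
  v,u=np.nonzero(d["pixels"]);print(u.min(),u.max(),v.min(),v.max(),u.mean(),v.mean(),atz(p,(u.mean(),v.mean()),.083).round(4))
print([atz(p,x,.083).round(4) for x in [(182,175)]],"dial",atz(p,(182.7,221.2),.05).round(4))
delta((.502,.03,.2))
R=toolR()
for s in(1,-1):
  # y down, z=+-world x
  y=np.array([0,0,-1.]);z=np.array([s,0,0.]);x=np.cross(y,z)
  print((R.inv()*Ro.from_matrix(np.array([x,y,z]).T)).as_rotvec().round(3))
E
```

```text
[0.6199 0.0385 0.0222]
[0.5053 0.0349 0.0197]
[ 0.3875 -0.1744  0.0217]
151 209 145 204 179.72226277372263 174.16131386861315 [0.5764 0.2214 0.083 ]
[array([0.5739, 0.2145, 0.083 ])] dial [0.438  0.2188 0.05  ]
t 1.25 tcp [ 0.2746 -0.5615  0.1889] gap 1.001 F [-0.1 -0.6  0.1]
R cols x,y,z: [[-0.898, -0.439, -0.0], [0.0, -0.0, -1.0], [0.439, -0.898, 0.0]]
delta tool mm [-464.1  -11.  -431.4]
[-0.    -1.116 -0.   ]
[ 0.     2.026 -0.   ]
```

Emit:
step_arm --steps '[[[0,0,-4,0,0,-0.14,0],[0,0,-4,0,0,-0.14,0],[0,0,-4,0,0,-0.14,0],[0,0,-4,0,0,-0.14,0],[0,0,-4,0,0,-0.14,0],[0,0,-4,0,0,-0.14,0],[0,0,-4,0,0,-0.14,0],[0,0,-4,0,0,-0.136,0],[0,0,0,0,0,0,0]]]' --newtons 12

```text
clock: 2.15
eef_pos: [0.2746, -0.5618, 0.2215]
tcp_rot: [-0.5, 0.5, -0.499, 0.5]
force: [-0.6, 0.7, 0.9]
finger_gap: 1.002
```

Emit:
step_arm --steps '[[[0,-20,0,19,0,0,0],[0,-40,0,19,0,0,0],[0,-45,0,19,0,0,0],[0,-45,0,19,0,0,0],[0,-45,0,19,0,0,0],[0,-45,0,19,0,0,0],[0,-45,0,19,0,0,0],[0,-45,0,19,0,0,0],[0,-45,0,19,0,0,0],[0,-45,0,19,0,0,0],[0,-45,0,19,0,0,0],[0,-45,0,19,0,0,0]]]'

```text
clock: 3.35
eef_pos: [0.503, -0.0497, 0.2211]
tcp_rot: [-0.499, 0.499, -0.501, 0.501]
force: [1.1, 0.3, -0.1]
finger_gap: 1.002
```

Emit:
step_arm --steps '[[[0,-45,0,0,0,0,0],[0,-30,0,0,0,0,0],[0,-10,0,0,0,0,0],[0,0,0,0,0,0,0],[0,0,0,0,0,0,0]]]'

```text
clock: 3.85
eef_pos: [0.5026, 0.0319, 0.2208]
tcp_rot: [-0.499, 0.5, -0.501, 0.501]
force: [0.7, -1.0, -0.8]
finger_gap: 0.998
```

```bash
python3 - <<'E'
from h import *
delta((.504,.034,.12))
p=pic("top","top1");q=pic("side","side1")
E
```

```text
t 3.85 tcp [0.5026 0.0319 0.2208] gap 0.998 F [ 0.7 -1.  -0.8]
R cols x,y,z: [[-0.003, -1.0, 0.001], [-0.0, -0.001, -1.0], [1.0, -0.003, -0.0]]
delta tool mm [ -2.2 100.7   1.4]
```

Emit:
step_arm --steps '[[[0,-2,30,1,0,0,0],[0,0,40,0,0,0,0],[0,0,40,0,0,0,0],[0,0,30,0,0,0,0],[0,0,0,0,0,0,0]]]'

```text
clock: 4.45
eef_pos: [0.5007, 0.0335, 0.0775]
tcp_rot: [0.497, -0.501, 0.502, -0.499]
force: [0.1, 0.6, 1.0]
finger_gap: 0.999
```

```bash
python3 - <<'E'
from h import *
delta((.504,.034,.008))
p=pic("top","top2",(150,130,340,260),4);q=pic("side","side2",(255,85,375,205),5)
for z in (0.08,):
  print(proj(p,np.array(ctrl.get_state()["eef_pos"])))
E
```

```text
t 4.45 tcp [0.5007 0.0335 0.0775] gap 0.999 F [0.1 0.6 1. ]
R cols x,y,z: [[-0.003, -1.0, 0.001], [-0.007, -0.001, -1.0], [1.0, -0.003, -0.007]]
delta tool mm [-0.6 69.4  3.8]
[242.2366465  199.06545722]
```

View pics/top2.png

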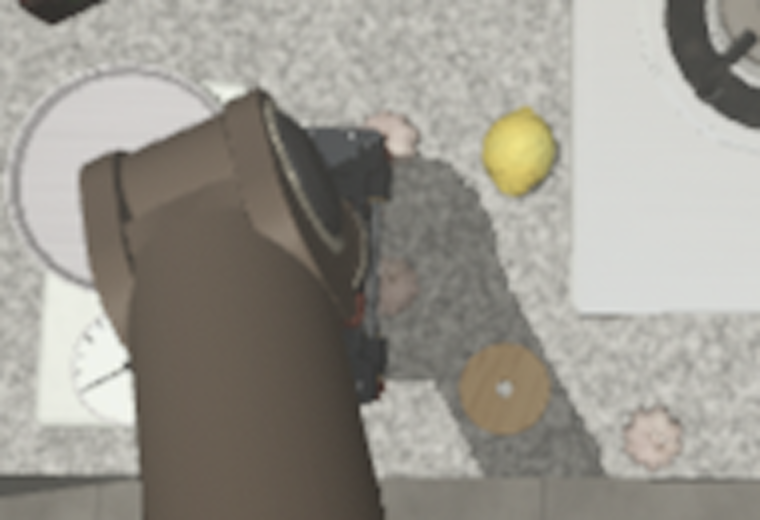

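View pics/side2.png

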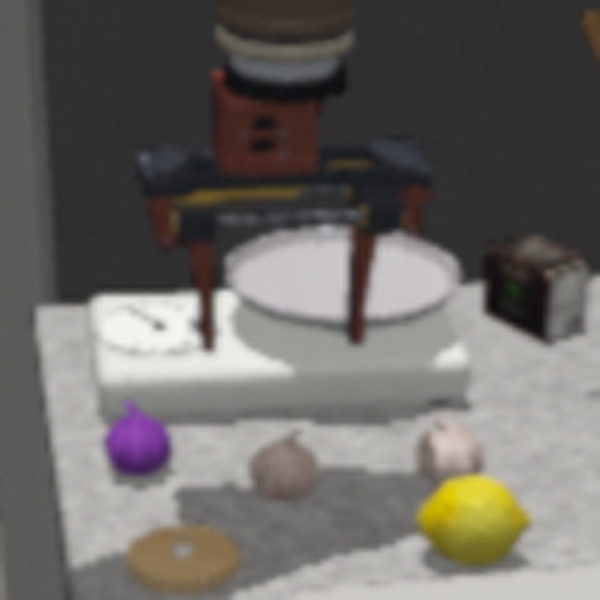

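Emit:
step_arm --steps '[[[0,0,20,3,0,0,0],[0,0,25,0,0,0,0],[0,0,17,0,0,0,0],[0,0,7,0,0,0,0],[0,0,0,0,0,0,0]]]'

```text
clock: 5.05
eef_pos: [0.5073, 0.0352, 0.0128]
tcp_rot: [-0.5, 0.5, -0.5, 0.5]
force: [-0.6, -0.3, 0.5]
finger_gap: 0.998
```

Emit:
step_arm --steps '[[[0.3,0,0,0,0,0,0],[0.5,0,0,0,0,0,0],[0.7,0,0,0,0,0,0],[0.7,0,0,0,0,0,0],[0.7,0,0,0,0,0,0],[0.7,0,0,0,0,0,0]]]' --newtons 12

```text
clock: 5.65
eef_pos: [0.5066, 0.0355, 0.012]
tcp_rot: [0.5, -0.5, 0.5, -0.5]
force: [-0.4, 0.5, -0.2]
finger_gap: 0.491
```

```bash
python3 - <<'E'
from h import *
delta((.504,.034,.2))
q=pic("side","side3",(255,85,375,205),5)
E
```

```text
t 5.65 tcp [0.5066 0.0355 0.012 ] gap 0.491 F [-0.4  0.5 -0.2]
R cols x,y,z: [[0.0, -1.0, 0.0], [0.0, -0.0, -1.0], [1.0, 0.0, 0.0]]
delta tool mm [   1.5 -188.    -2.6]
```

View pics/side3.png

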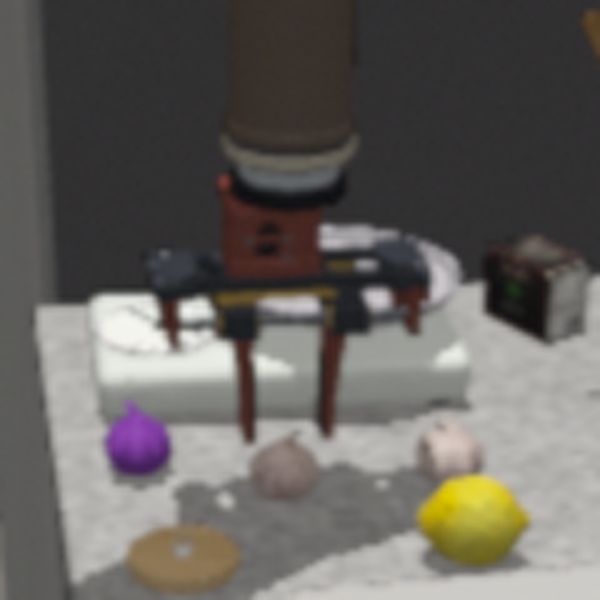

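```bash
python3 - <<'E'
from h import *
q=pic("side","side4");s=ctrl.get_state();print(s["clock"],s["finger_gap"],s["eef_pos"])
e=np.array(s["eef_pos"])
for X in (e,e+[0,0,.05],e+[0,-.04,0],e+[0,.1,0],[.505,.034,.02]): print(np.round(X,3),proj(q,np.array(X)).round(1))
im=q["image"][:,:,::-1].copy()
cv2.circle(im,tuple(proj(q,e).astype(int)),3,(0,255,0),1)
cv2.imwrite("pics/side4.png",cv2.resize(im[85:205,235:375],None,fx=5,fy=5))
E
```

```text
5.75 0.3993369325700173 [0.5065273  0.03550916 0.0119276 ]
[0.507 0.036 0.012] [311.5 180.4]
[0.507 0.036 0.062] [311.6 167.1]
[ 0.507 -0.004  0.012] [313.5 186.1]
[0.507 0.136 0.012] [307.  167.3]
[0.505 0.034 0.02 ] [311.1 178.5]
```

View pics/side4.png

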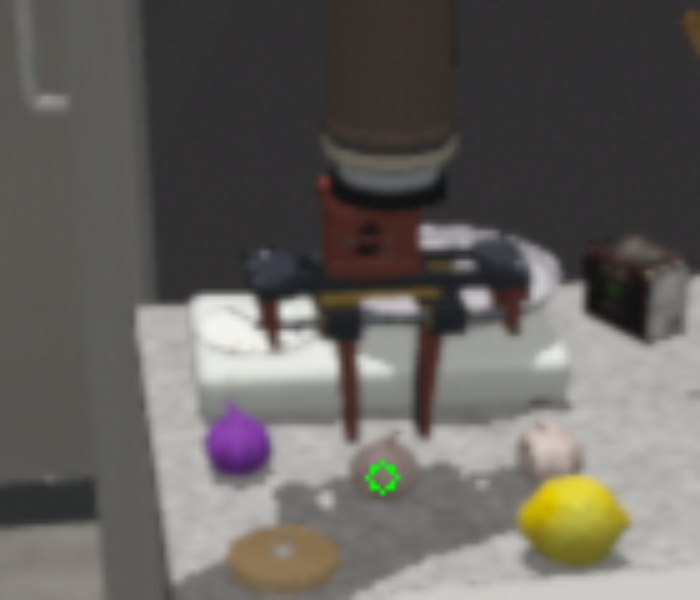

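```bash
python3 - <<'E'
from h import *
p=imaging.read_camera("top");q=imaging.read_camera("side");s=ctrl.get_state();print(s["clock"],s["finger_gap"],s["eef_pos"],s["qpos"])
def mark(p,f,pts,box,k,name):
    im=cv2.resize(p["image"][:,:,::-1],None,fx=k,fy=k,interpolation=cv2.INTER_CUBIC)
    for X in pts: cv2.circle(im,tuple((proj(p,np.array(X))*k).astype(int)),4,(0,255,0),1)
    x0,y0,x1,y1=[a*k for a in box];cv2.imwrite(name,im[y0:y1,x0:x1])
e=np.array(s["eef_pos"])
b=e+[0,0,.08]
mark(p,0,[e,e+[0,0,.019],b+[.089,.0375,0],b+[.089,-.0375,0],b+[-.089,.0375,0],b+[-.089,-.0375,0]],(150,130,340,260),4,"pics/top5.png")
# initial pics
T=cv2.imread("pics/top0.png")[:,:,::-1];p0=dict(p,image=T)
e0=np.array([0.2743,-0.561,0.1881])
d=np.array([.439,-.898,0]);n=np.array([-.898,-.439,0]);b=e0+[0,0,.08]
mark(p0,0,[e0]+[b+i*.089*d+j*.0375*n for i in(1,-1) for j in(1,-1)],(420,230,600,350),4,"pics/top6.png")
S=cv2.imread("pics/side0.png")[:,:,::-1];q0=dict(q,image=S)
mark(q0,0,[e0]+[e0+.044*d,e0-.044*d],(150,120,320,290),4,"pics/side6.png")
E
```

```text
5.85 0.32201899504083276 [0.50649491 0.03555636 0.01191454] [ 0.24513646  0.50508374 -0.52046539  2.01506081  0.37579462  0.71494676
 -0.50936283]
```

View pics/top5.png

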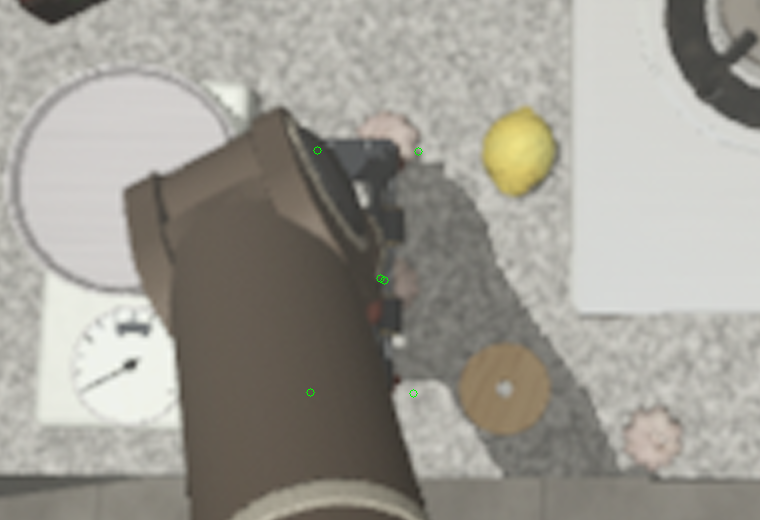

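View pics/top6.png

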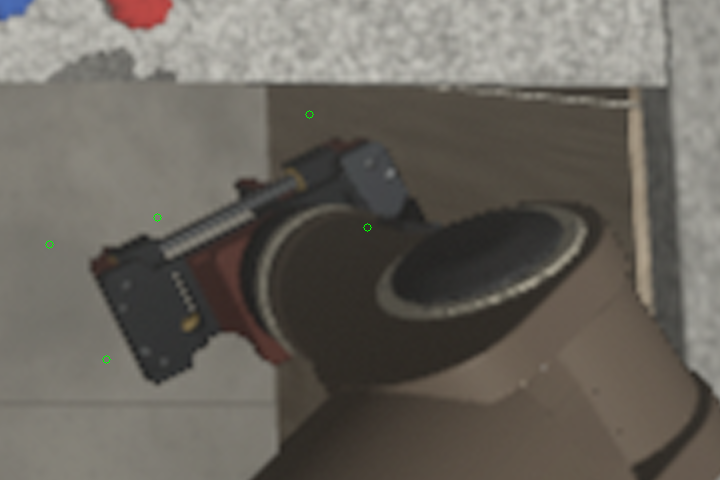

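View pics/side6.png

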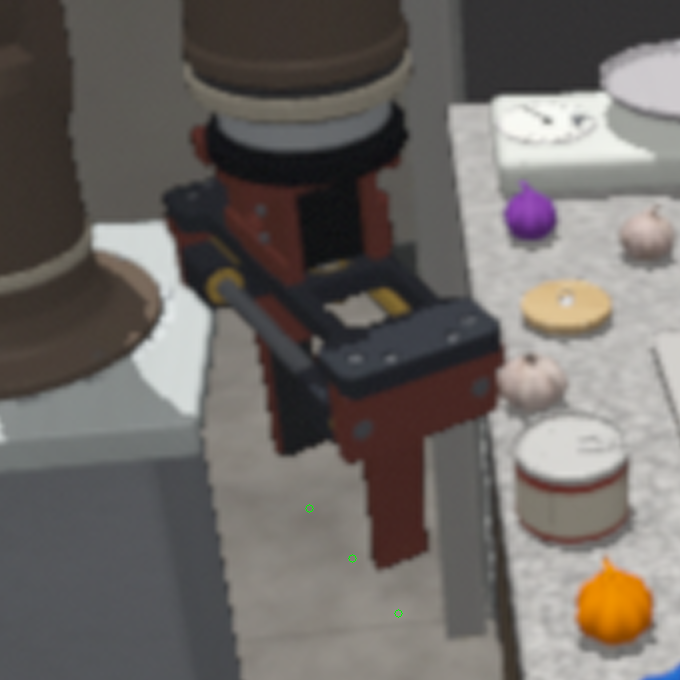

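Emit:
step_arm --steps '[[[0,0,-10,0,0,0,0],[0,0,-10,0,0,0,0],[0,0,0,0,0,0,0],[0,0,0,0,0,0,0],[0,0,0,0,0,0,0],[0,0,0,0,0,0,0],[0,0,0,0,0,0,0]]]'

```text
clock: 6.55
eef_pos: [0.5063, 0.0355, 0.0317]
tcp_rot: [-0.5, 0.5, -0.5, 0.5]
force: [0.5, -0.4, 0.1]
finger_gap: 0.917
```

```bash
python3 - <<'E'
from h import *
delta((.505,.035,.0))
q=imaging.read_camera("side");e=np.array(ctrl.get_state()["eef_pos"])
k=6;im=cv2.resize(q["image"][:,:,::-1],None,fx=k,fy=k,interpolation=cv2.INTER_CUBIC)
for dz,c in ((0,(0,255,0)),(.03,(0,255,255)),(.04,(255,255,0))):
  for dx in (-.044,.044):
    u=(proj(q,e+[dx,0,dz])*k+k/2).astype(int);cv2.drawMarker(im,tuple(u),c,0,10,1)
cv2.imwrite("pics/s7.png",im[105*k:195*k,262*k:372*k])
E
```

```text
t 6.55 tcp [0.5063 0.0355 0.0317] gap 0.917 F [ 0.5 -0.4  0.1]
R cols x,y,z: [[0.0, -1.0, 0.0], [-0.0, -0.0, -1.0], [1.0, 0.0, -0.0]]
delta tool mm [ 0.5 31.7 -1.3]
```

View pics/s7.png

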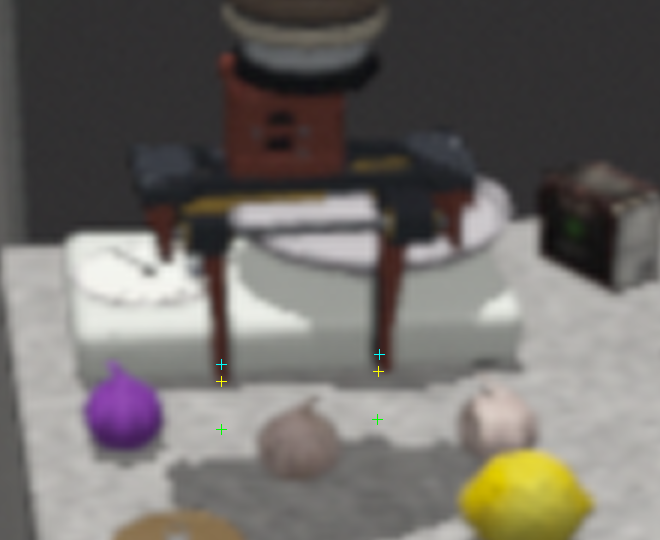

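Emit:
step_arm --steps '[[[0,1,0,-1,0,0,0],[0,0,15,0,0,0,0],[0,0,15,0,0,0,0],[0,0,10,0,0,0,0],[0,0,0,0,0,0,0]]]'

```text
clock: 7.1
eef_pos: [0.5044, 0.0344, -0.0093]
tcp_rot: [-0.499, 0.501, -0.501, 0.499]
force: [0.1, 0.4, 0.3]
finger_gap: 1.001
```

```bash
python3 - <<'E'
from h import *
delta((.505,.035,-.022))
q=imaging.read_camera("side");e=np.array(ctrl.get_state()["eef_pos"])
k=6;im=cv2.resize(q["image"][:,:,::-1],None,fx=k,fy=k,interpolation=cv2.INTER_CUBIC)
for dz,c in ((.03,(0,255,255)),):
  for dx in (-.044,.044):
    u=(proj(q,e+[dx,0,dz])*k+k/2).astype(int);cv2.drawMarker(im,tuple(u),c,0,10,1)
cv2.imwrite("pics/s8.png",im[105*k:195*k,262*k:372*k])
E
```

```text
t 7.1 tcp [ 0.5044  0.0344 -0.0093] gap 1.001 F [0.1 0.4 0.3]
R cols x,y,z: [[0.0, -1.0, 0.0], [-0.002, -0.0, -1.0], [1.0, 0.0, -0.002]]
delta tool mm [-0.6 12.7  0.6]
```

View pics/s8.png

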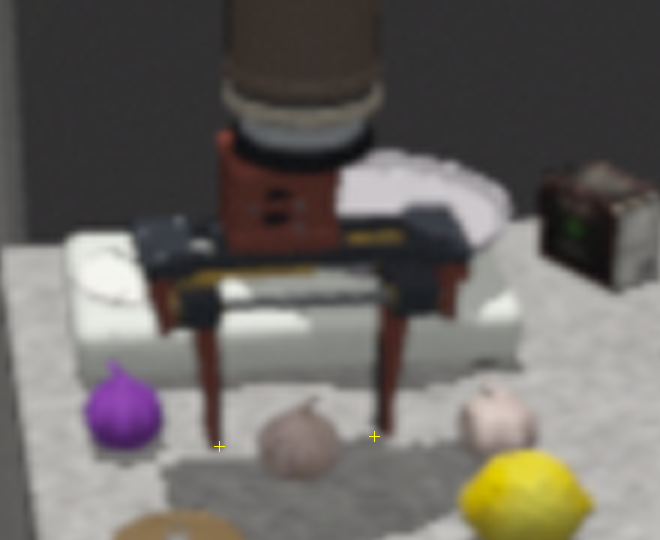

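Emit:
step_arm --steps '[[[0,0,8,0,0,0,0],[0,0,7,0,0,0,0],[0,0,0,0,0,0,0],[0.7,0,0,0,0,0,0],[0.7,0,0,0,0,0,0],[0.7,0,0,0,0,0,0],[0.7,0,0,0,0,0,0],[0.7,0,0,0,0,0,0],[0.7,0,0,0,0,0,0],[0.7,0,0,0,0,0,0]]]'

```text
clock: 8.15
eef_pos: [0.5055, 0.0345, -0.023]
tcp_rot: [-0.5, 0.5, -0.5, 0.5]
force: [0.4, -0.8, 1.1]
finger_gap: 0.528
```

```bash
python3 - <<'E'
from h import *
delta((.505,.035,-.022))
q=pic("side","s9",(262,105,372,195),6)
E
```

```text
t 8.15 tcp [ 0.5055  0.0345 -0.023 ] gap 0.528 F [ 0.4 -0.8  1.1]
R cols x,y,z: [[-0.0, -1.0, 0.0], [0.0, -0.0, -1.0], [1.0, -0.0, 0.0]]
delta tool mm [-0.5 -1.  -0.5]
```

View pics/s9.png

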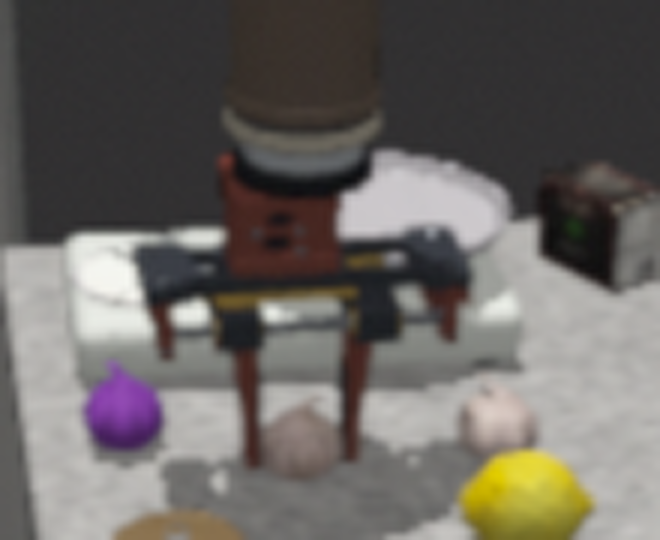

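Fingers now flank the bulb at crop (300,440), with the gap at 0.528 (46 mm) after the stop. I'll let the grip settle, then lift and check.

Emit:
step_arm --steps '[[[0.7,0,0,0,0,0,0],[0.7,0,0,0,0,0,0],[0.7,0,-8,0,0,0,0],[0.7,0,-20,0,0,0,0],[0.7,0,-30,0,0,0,0],[0.7,0,-30,0,0,0,0],[0.7,0,-30,0,0,0,0],[0.7,0,-20,0,0,0,0],[0.7,0,-8,0,0,0,0],[0.7,0,0,0,0,0,0]]]'

```text
clock: 9.2
eef_pos: [0.5061, 0.0345, 0.1239]
tcp_rot: [-0.5, 0.5, -0.5, 0.501]
force: [0.7, -0.3, -0.7]
finger_gap: 0.527
```

```bash
python3 - <<'E'
from h import *
delta((.577,.223+.038,.13))
q=pic("side","s10",(262,65,372,195),5)
p=pic("top","t10",(150,130,340,260),4)
for d in nets.recognise(p,"pan_in")+nets.recognise(q,"pan_in"): print(d["at"].round(4) if hasattr(d["at"],"round") else d["at"],d["confidence"])
E
```

```text
t 9.2 tcp [0.5061 0.0345 0.1239] gap 0.527 F [ 0.7 -0.3 -0.7]
R cols x,y,z: [[-0.0, -1.0, 0.0], [0.002, -0.0, -1.0], [1.0, -0.0, 0.002]]
delta tool mm [-226.5   -6.    70.9]
[0.629, 0.2656, 0.0758] 0.97
[0.5998, 0.2081, 0.0744] 0.57
```

View pics/s10.png

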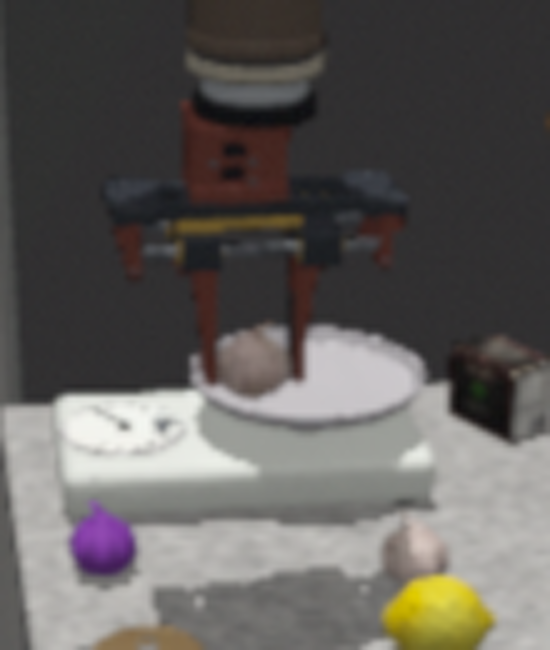

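```bash
python3 - <<'E'
from h import *
p=imaging.read_camera("top");q=imaging.read_camera("side")
P=dict(p,image=cv2.imread("pics/top0.png")[:,:,::-1]);Q=dict(q,image=cv2.imread("pics/side0.png")[:,:,::-1])
def dr(p,c,col,im,k):
    t=np.linspace(0,2*np.pi,80)
    pts=np.array([proj(p,np.array([c[0]+.088*np.cos(a),c[1]+.088*np.sin(a),.084]))*k+k/2 for a in t]).astype(int)
    cv2.polylines(im,[pts],True,col,1)
k=5;out=[]
for pp,(x0,y0,x1,y1) in ((P,(145,135,225,245)),(Q,(265,120,365,180))):
    im=cv2.resize(pp["image"][:,:,::-1],None,fx=k,fy=k,interpolation=cv2.INTER_CUBIC)
    for c,col in (((.577,.2255),(0,0,255)),((.575,.216),(0,255,0))): dr(pp,c,col,im,k)
    out.append(im[y0*k:y1*k,x0*k:x1*k])
cv2.imwrite("pics/pa.png",out[0]);cv2.imwrite("pics/pb.png",out[1])
E
```

```text
(no output)
```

View pics/pa.png

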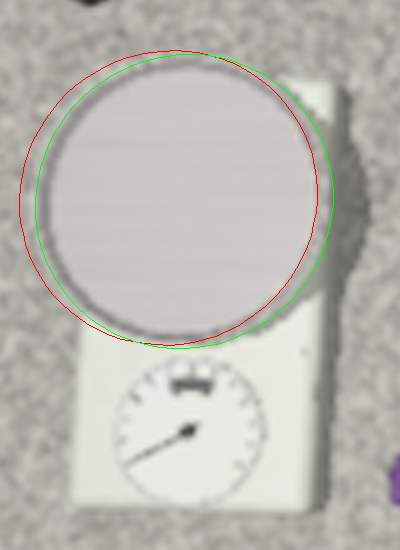

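View pics/pb.png

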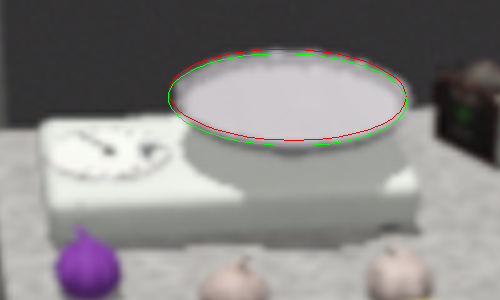

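Emit:
step_arm --steps '[[[0.7,-15,0,5,0,0,0],[0.7,-30,0,10,0,0,0],[0.7,-35,0,11,0,0,0],[0.7,-35,0,11,0,0,0],[0.7,-35,0,11,0,0,0],[0.7,-35,0,11,0,0,0],[0.7,-25,0,7,0,0,0],[0.7,-10,0,3,0,0,0],[0.7,0,0,0,0,0,0],[0.7,0,0,0,0,0,0]]]'

```text
clock: 10.5
eef_pos: [0.5743, 0.2529, 0.1223]
tcp_rot: [-0.499, 0.5, -0.5, 0.5]
force: [-0.9, 0.4, -0.8]
finger_gap: 0.528
```

Emit:
step_arm --steps '[[[0.7,0,15,0,0,0,0],[0.7,0,20,0,0,0,0],[0.7,0,15,0,0,0,0],[0.7,0,8,0,0,0,0],[0.7,0,0,0,0,0,0]]]'

```text
clock: 11.0
eef_pos: [0.5738, 0.2534, 0.0634]
tcp_rot: [-0.499, 0.501, -0.5, 0.5]
force: [-0.5, -0.6, -0.5]
finger_gap: 0.529
```

```bash
python3 - <<'E'
from h import *
delta((.575,.255,.050))
q=pic("side","s11",(262,65,372,195),5)
p=pic("top","t11",(140,130,330,260),4)
E
```

```text
t 11.0 tcp [0.5738 0.2534 0.0634] gap 0.529 F [-0.5 -0.6 -0.5]
R cols x,y,z: [[-0.001, -1.0, 0.001], [-0.002, -0.001, -1.0], [1.0, -0.001, -0.002]]
delta tool mm [-1.6 13.4  1.3]
```

View pics/s11.png

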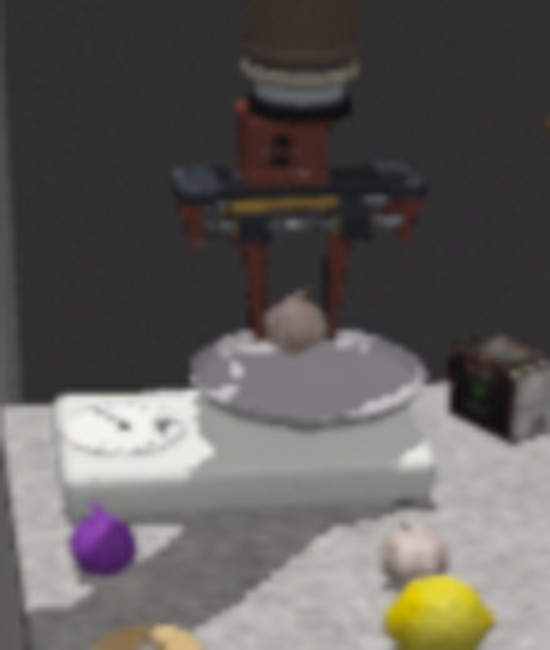

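View pics/t11.png

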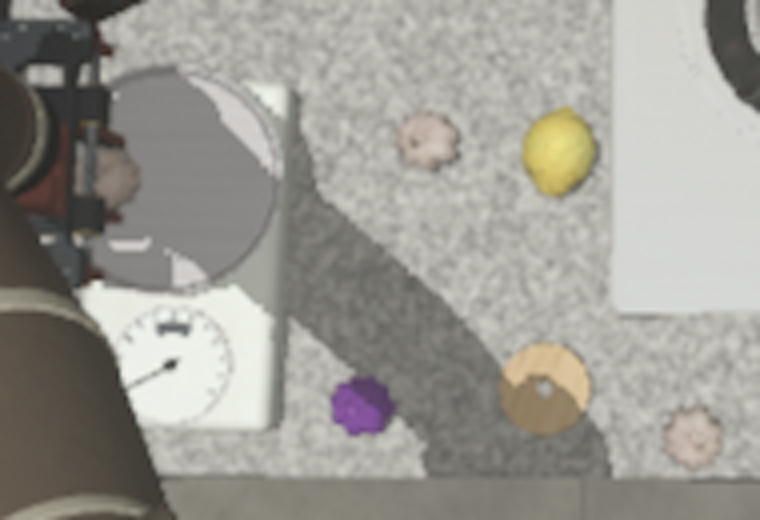

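Emit:
step_arm --steps '[[[0.7,0,6,1,0,0,0],[0.7,0,5,0,0,0,0],[0.7,0,3,0,0,0,0],[0.7,0,0,0,0,0,0],[0.7,0,0,0,0,0,0]]]'

```text
clock: 11.6
eef_pos: [0.5755, 0.2546, 0.0509]
tcp_rot: [-0.5, 0.5, -0.5, 0.5]
force: [-0.9, -0.2, -0.2]
finger_gap: 0.523
```

```bash
python3 - <<'E'
from h import *
delta((.575,.255,.050))
q=pic("side","s12",(272,105,362,165),8)
p=pic("top","t12",(140,190,240,250),6)
E
```

```text
t 11.6 tcp [0.5755 0.2546 0.0509] gap 0.523 F [-0.9 -0.2 -0.2]
R cols x,y,z: [[0.0, -1.0, 0.0], [-0.0, -0.0, -1.0], [1.0, 0.0, -0.0]]
delta tool mm [-0.4  0.9 -0.5]
```

View pics/s12.png

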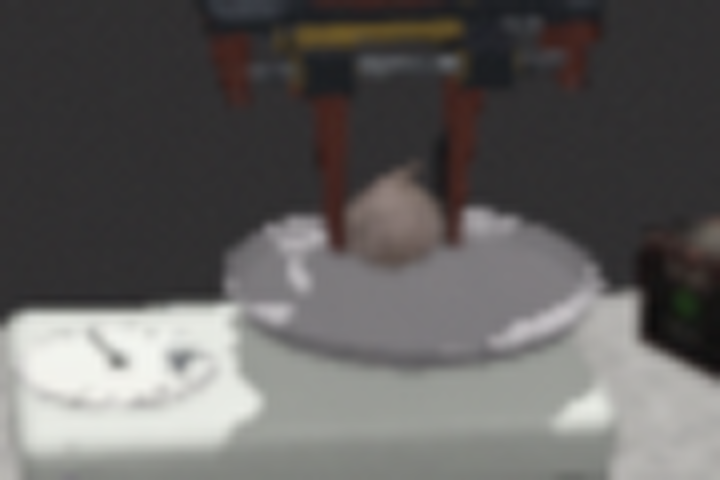

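View pics/t12.png

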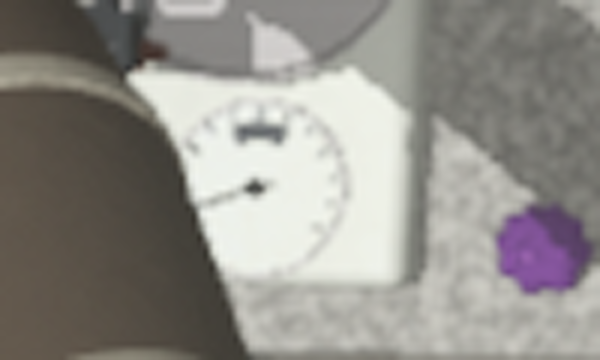

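Emit:
step_arm --steps '[[[0.7,0,2,0,0,0,0],[0.7,0,2,0,0,0,0],[0.7,0,0,0,0,0,0],[0.4,0,0,0,0,0,0],[0.35,0,0,0,0,0,0],[0.3,0,0,0,0,0,0],[0.25,0,0,0,0,0,0],[0.25,0,0,0,0,0,0],[0.25,0,0,0,0,0,0]]]'

```text
clock: 12.6
eef_pos: [0.5755, 0.2545, 0.047]
tcp_rot: [-0.5, 0.5, -0.5, 0.5]
force: [0.2, -0.1, -0.1]
finger_gap: 0.749
```

Emit:
step_arm --steps '[[[0.25,0,-5,0,0,0,0],[0.25,0,-15,0,0,0,0],[0.25,0,-25,0,0,0,0],[0.25,0,-25,0,0,0,0],[0.25,0,-20,0,0,0,0],[0.25,0,0,0,0,0,0]]]'

```text
clock: 13.2
eef_pos: [0.5773, 0.2559, 0.1414]
tcp_rot: [0.502, -0.498, 0.499, -0.501]
force: [-0.0, 1.4, 0.8]
finger_gap: 0.753
```

```bash
python3 - <<'E'
from h import *
delta((.617,.036,.15))
q=pic("side","s13",(262,65,372,195),5)
p=pic("top","t13",(140,130,330,260),4)
E
```

```text
t 13.2 tcp [0.5773 0.2559 0.1414] gap 0.753 F [-0.   1.4  0.8]
R cols x,y,z: [[0.0, -1.0, -0.003], [0.006, 0.003, -1.0], [1.0, 0.0, 0.006]]
delta tool mm [219.9  -9.   39.7]
```

View pics/s13.png

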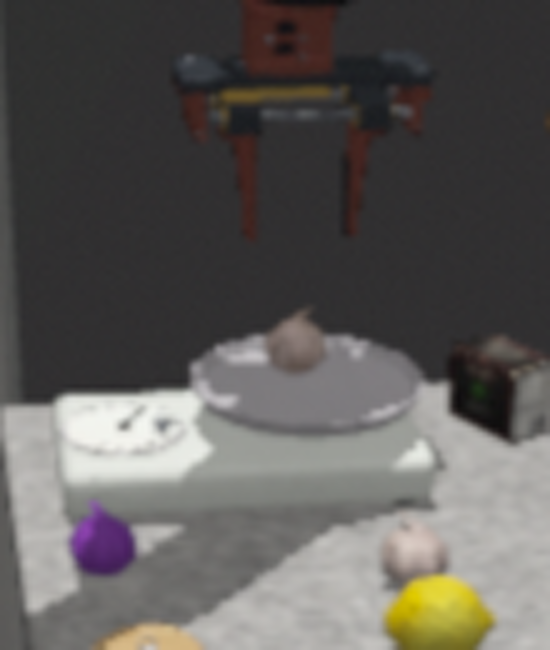

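View pics/t13.png

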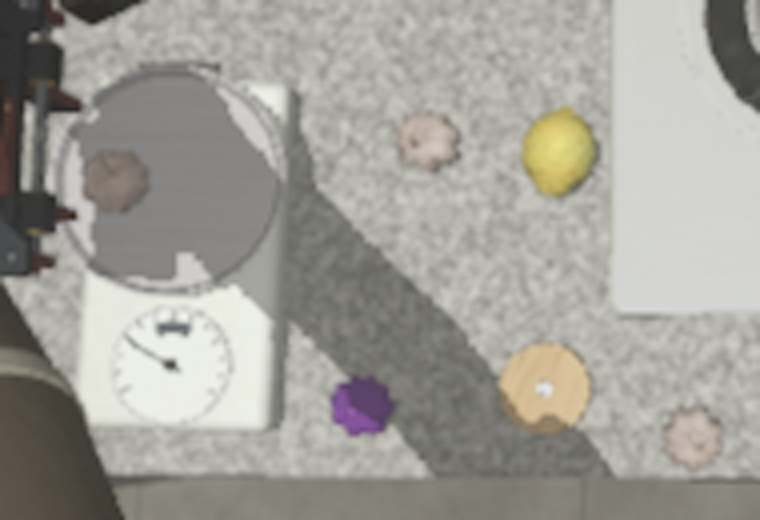

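Emit:
step_arm --steps '[[[0.25,20,0,4,0,0,0],[0.1,35,0,6,0,0,0],[0,40,0,7,0,0,0],[0,40,0,7,0,0,0],[0,40,0,7,0,0,0],[0,30,0,6,0,0,0],[0,15,0,3,0,0,0],[0,0,0,0,0,0,0],[0,0,0,0,0,0,0]]]'

```text
clock: 14.2
eef_pos: [0.615, 0.0364, 0.1366]
tcp_rot: [0.5, -0.5, 0.5, -0.499]
force: [0.2, 1.1, -0.4]
finger_gap: 1.0
```

Emit:
step_arm --steps '[[[0,0,20,0,0,0,0],[0,0,35,0,0,0,0],[0,0,25,0,0,0,0],[0,0,10,0,0,0,0],[0,0,0,0,0,0,0]]]'

```text
clock: 14.7
eef_pos: [0.6143, 0.0367, 0.0458]
tcp_rot: [-0.5, 0.501, -0.5, 0.498]
force: [0.3, 0.6, -0.1]
finger_gap: 1.002
```

```bash
python3 - <<'E'
from h import *
delta((.617,.036,-.023))
q=imaging.read_camera("side");e=np.array(ctrl.get_state()["eef_pos"])
k=5;im=cv2.resize(q["image"][:,:,::-1],None,fx=k,fy=k,interpolation=cv2.INTER_CUBIC)
for z in (e[2]+.031,.008):
  for dx in (-.044,.044):
    u=(proj(q,np.array([e[0]+dx,e[1],z]))*k+k/2).astype(int);cv2.drawMarker(im,tuple(u),(0,255,255),0,10,1)
cv2.imwrite("pics/s14.png",im[95*k:205*k,272*k:382*k])
E
```

```text
t 14.7 tcp [0.6143 0.0367 0.0458] gap 1.002 F [ 0.3  0.6 -0.1]
R cols x,y,z: [[0.003, -1.0, -0.001], [-0.003, 0.001, -1.0], [1.0, 0.003, -0.003]]
delta tool mm [ 0.7 68.8  2.9]
```

View pics/s14.png

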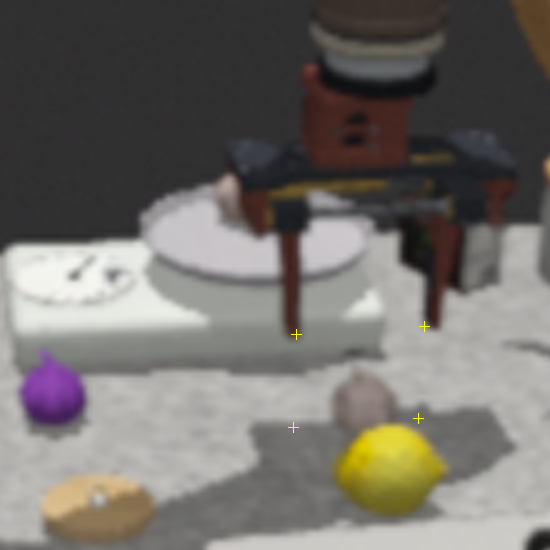

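Emit:
step_arm --steps '[[[0,0,15,4,0,0,0],[0,0,22,0,0,0,0],[0,0,17,0,0,0,0],[0,0,10,0,0,0,0],[0,0,4,0,0,0,0],[0,0,0,0,0,0,0]]]'

```text
clock: 15.35
eef_pos: [0.6195, 0.0346, -0.0214]
tcp_rot: [-0.5, 0.5, -0.5, 0.5]
force: [-0.9, 0.2, -0.3]
finger_gap: 0.998
```

```bash
python3 - <<'E'
from h import *
delta((.617,.036,-.023))
q=pic("side","s15",(272,95,382,205),5)
E
```

```text
t 15.35 tcp [ 0.6195  0.0346 -0.0214] gap 0.998 F [-0.9  0.2 -0.3]
R cols x,y,z: [[0.0, -1.0, -0.0], [-0.0, 0.0, -1.0], [1.0, 0.0, -0.0]]
delta tool mm [-1.4  1.6 -2.5]
```

View pics/s15.png

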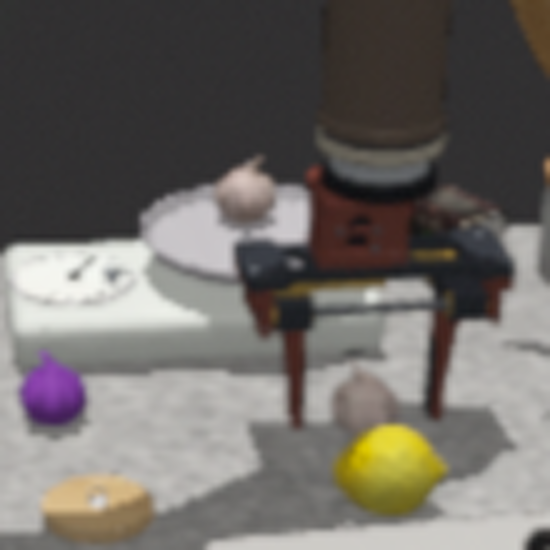

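The open fingers straddle the second bulb at crop (364,400). Closing and lifting.

Emit:
step_arm --steps '[[[0.7,0,1,0,0,0,0],[0.7,0,0,0,0,0,0],[0.7,0,0,0,0,0,0],[0.7,0,0,0,0,0,0],[0.7,0,0,0,0,0,0],[0.7,0,0,0,0,0,0],[0.7,0,0,0,0,0,0],[0.7,0,0,0,0,0,0],[0.7,0,0,0,0,0,0],[0.7,0,0,0,0,0,0]]]'

```text
clock: 16.4
eef_pos: [0.6196, 0.0345, -0.0219]
tcp_rot: [-0.5, 0.5, -0.5, 0.5]
force: [-0.3, 0.2, 2.8]
finger_gap: 0.536
```

Emit:
step_arm --steps '[[[0.7,0,-8,0,0,0,0],[0.7,0,-20,0,0,0,0],[0.7,0,-30,0,0,0,0],[0.7,0,-30,0,0,0,0],[0.7,0,-30,0,0,0,0],[0.7,0,-25,0,0,0,0],[0.7,0,-17,0,0,0,0],[0.7,0,0,0,0,0,0]]]'

```text
clock: 17.2
eef_pos: [0.6211, 0.035, 0.1409]
tcp_rot: [0.501, -0.499, 0.499, -0.501]
force: [-0.1, -0.4, -1.1]
finger_gap: 0.536
```

```bash
python3 - <<'E'
from h import *
delta((.575,.179,.13))
q=pic("side","s16",(262,65,392,195),5)
E
```

```text
t 17.2 tcp [0.6211 0.035  0.1409] gap 0.536 F [-0.1 -0.4 -1.1]
R cols x,y,z: [[0.0, -1.0, -0.0], [0.005, 0.0, -1.0], [1.0, 0.0, 0.005]]
delta tool mm [-144.    10.8  -46.1]
```

View pics/s16.png

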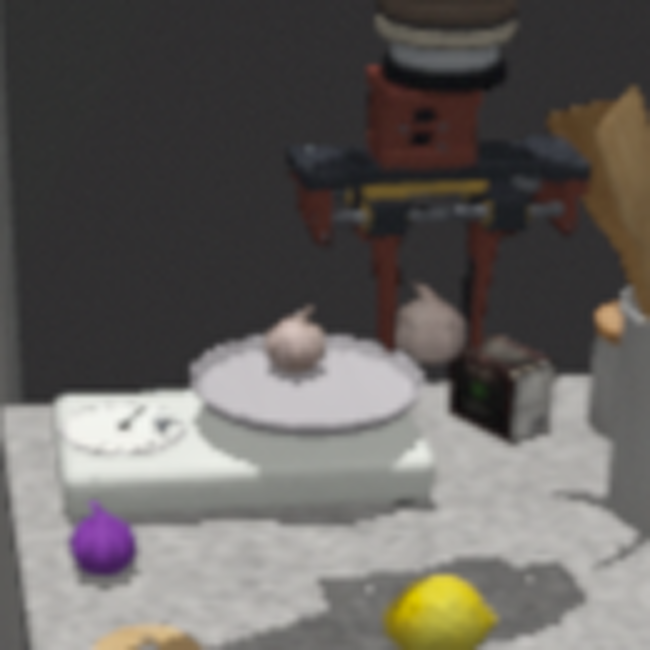

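Emit:
step_arm --steps '[[[0.7,-15,0,-5,0,0,0],[0.7,-30,0,-9,0,0,0],[0.7,-35,0,-11,0,0,0],[0.7,-33,0,-11,0,0,0],[0.7,-21,0,-7,0,0,0],[0.7,-10,0,-3,0,0,0],[0.7,0,0,0,0,0,0],[0.7,0,15,0,0,0,0],[0.7,0,25,0,0,0,0],[0.7,0,20,0,0,0,0],[0.7,0,15,0,0,0,0],[0.7,0,0,0,0,0,0]]]'

```text
clock: 18.45
eef_pos: [0.5723, 0.1764, 0.0599]
tcp_rot: [-0.498, 0.501, -0.501, 0.5]
force: [-1.0, 0.3, -0.6]
finger_gap: 0.536
```

```bash
python3 - <<'E'
from h import *
delta((.575,.179,.047))
q=pic("side","s17",(262,65,372,195),5)
p=pic("top","t17",(140,130,330,260),4)
E
```

```text
t 18.45 tcp [0.5723 0.1764 0.0599] gap 0.536 F [-1.   0.3 -0.6]
R cols x,y,z: [[-0.002, -1.0, 0.002], [-0.004, -0.002, -1.0], [1.0, -0.002, -0.004]]
delta tool mm [-2.7 12.9  2.8]
```

View pics/s17.png

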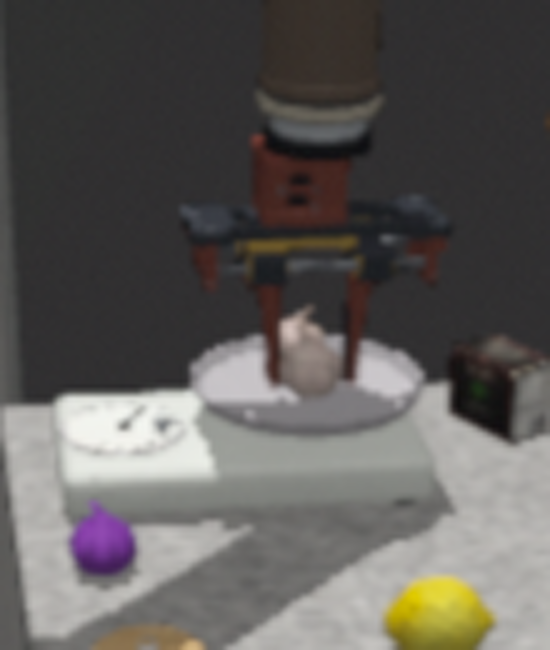

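View pics/t17.png

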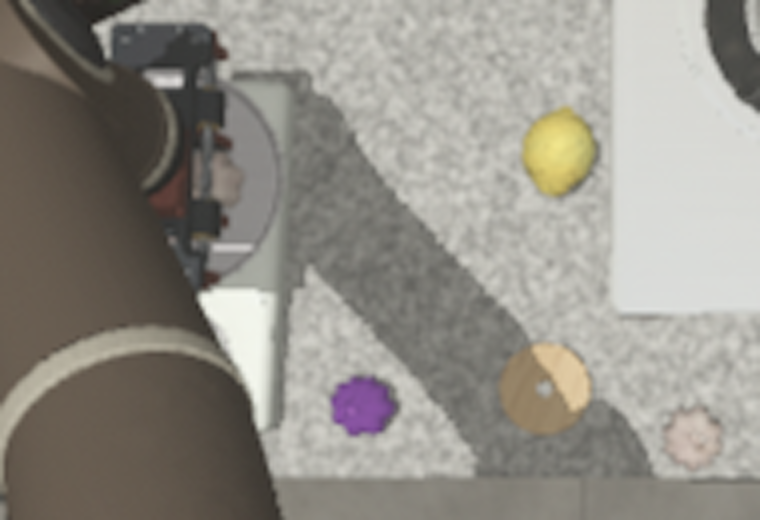

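Emit:
step_arm --steps '[[[0.7,-2,5,2,0,0,0],[0.7,0,4,0,0,0,0],[0.7,0,3,0,0,0,0],[0.7,0,2,0,0,0,0],[0.7,0,0,0,0,0,0],[0.7,0,0,0,0,0,0]]]'

```text
clock: 19.15
eef_pos: [0.5755, 0.1806, 0.049]
tcp_rot: [0.5, -0.5, 0.5, -0.5]
force: [0.1, 0.8, -0.2]
finger_gap: 0.535
```

```bash
python3 - <<'E'
from h import *
delta((.575,.179,.044))
q=pic("side","s18",(272,105,362,165),8)
E
```

```text
t 19.15 tcp [0.5755 0.1806 0.049 ] gap 0.535 F [ 0.1  0.8 -0.2]
R cols x,y,z: [[0.0, -1.0, 0.0], [0.0, -0.0, -1.0], [1.0, 0.0, 0.0]]
delta tool mm [ 1.6  5.  -0.5]
```

View pics/s18.png

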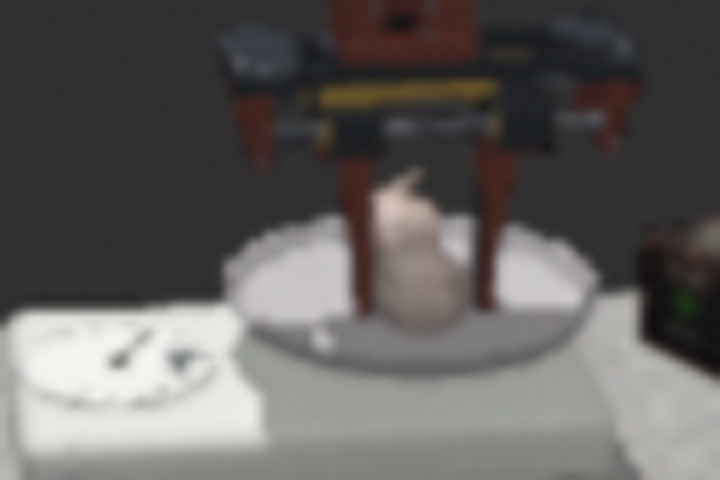

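Pointer hasn't changed (~60°), so there's no contact yet. Lowering 5 mm more.

Emit:
step_arm --steps '[[[0.7,0,2,0,0,0,0],[0.7,0,2,0,0,0,0],[0.7,0,1,0,0,0,0],[0.7,0,0,0,0,0,0]]]'

```text
clock: 19.6
eef_pos: [0.5755, 0.1805, 0.0438]
tcp_rot: [-0.5, 0.5, -0.5, 0.5]
force: [-0.0, -0.0, -0.5]
finger_gap: 0.539
```

```bash
python3 - <<'E'
from h import *
delta((.575,.179,.044))
q=pic("side","s19",(272,105,362,165),8)
E
```

```text
t 19.6 tcp [0.5755 0.1805 0.0438] gap 0.539 F [-0.  -0.  -0.5]
R cols x,y,z: [[0.0, -1.0, 0.0], [-0.0, -0.0, -1.0], [1.0, 0.0, -0.0]]
delta tool mm [ 1.5 -0.2 -0.5]
```

View pics/s19.png

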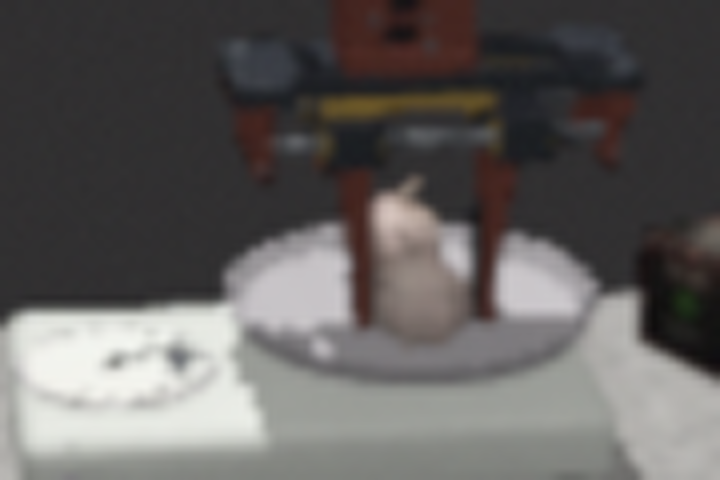

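Emit:
step_arm --steps '[[[0.7,0,1,0,0,0,0],[0.4,0,0,0,0,0,0],[0.35,0,0,0,0,0,0],[0.3,0,0,0,0,0,0],[0.25,0,0,0,0,0,0],[0.25,0,0,0,0,0,0],[0.25,0,0,0,0,0,0],[0.25,0,0,0,0,0,0]]]'

```text
clock: 20.45
eef_pos: [0.5755, 0.1805, 0.0429]
tcp_rot: [-0.5, 0.5, -0.5, 0.5]
force: [0.5, 0.2, -0.7]
finger_gap: 0.751
```

Emit:
step_arm --steps '[[[0.25,0,-5,0,0,0,0],[0.25,0,-15,0,0,0,0],[0.25,0,-25,0,0,0,0],[0.25,0,-30,0,0,0,0],[0.25,0,-30,0,0,0,0],[0.25,10,-20,-20,0,0,0],[0.25,10,0,-30,0,0,0],[0.25,10,0,-40,0,0,0],[0.25,10,0,-40,0,0,0],[0.25,10,0,-20,0,0,0],[0.25,0,0,0,0,0,0],[0.25,0,0,0,0,0,0]]]'

```text
clock: 21.65
eef_pos: [0.4264, 0.1306, 0.1693]
tcp_rot: [-0.501, 0.499, -0.499, 0.501]
force: [0.3, 0.6, -0.4]
finger_gap: 0.75
```

```bash
python3 - <<'E'
from h import *
delta((.575,.179,.044))
q=pic("side","s20",(262,85,372,195),5)
p=pic("top","t20",(140,130,330,260),4)
E
```

```text
t 21.65 tcp [0.4264 0.1306 0.1693] gap 0.75 F [ 0.3  0.6 -0.4]
R cols x,y,z: [[-0.0, -1.0, 0.0], [0.003, -0.0, -1.0], [1.0, -0.0, 0.003]]
delta tool mm [-48.5 125.7 148.2]
```

View pics/s20.png

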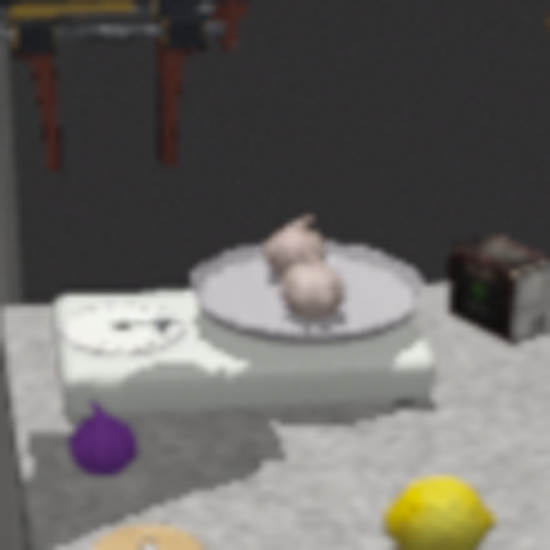

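View pics/t20.png

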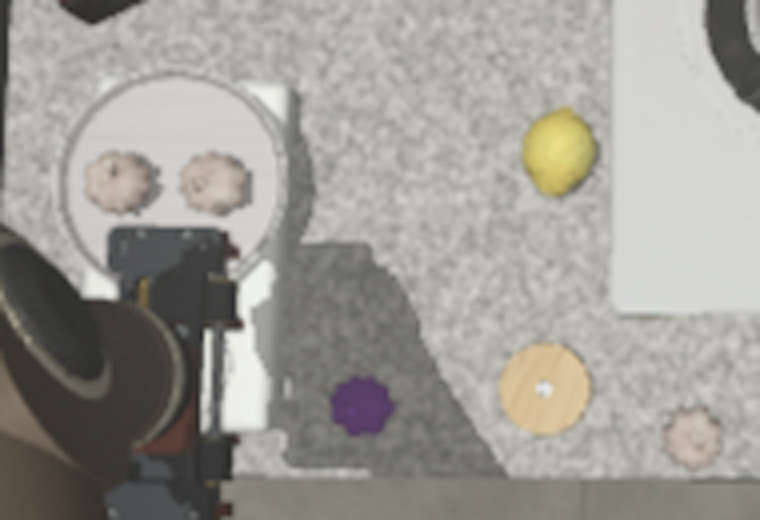

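Emit:
step_arm --steps '[[[0.25,20,-5,0,0,0,0],[0.25,35,-5,0,0,0,0],[0.25,40,0,0,0,0,0],[0.25,40,0,0,0,0,0],[0.25,30,0,0,0,0,0],[0.25,15,0,0,0,0,0],[0.25,0,0,0,0,0,0],[0.25,0,0,0,0,0,0],[0.25,0,0,0,0,0,0]]]'

```text
clock: 22.65
eef_pos: [0.4259, -0.048, 0.1779]
tcp_rot: [0.501, -0.5, 0.5, -0.499]
force: [-0.5, -0.1, 1.0]
finger_gap: 0.746
```

```bash
python3 - <<'E'
from h import *
p=pic("top","t21",(140,130,330,260),4)
cv2.imwrite("pics/t22.png",cv2.resize(p["image"][202:242,160:210,::-1],None,fx=12,fy=12,interpolation=cv2.INTER_CUBIC))
T=cv2.imread("pics/top0.png");cv2.imwrite("pics/t23.png",cv2.resize(T[202:242,160:210],None,fx=12,fy=12,interpolation=cv2.INTER_CUBIC))
E
```

```text
(no output)
```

View pics/t21.png

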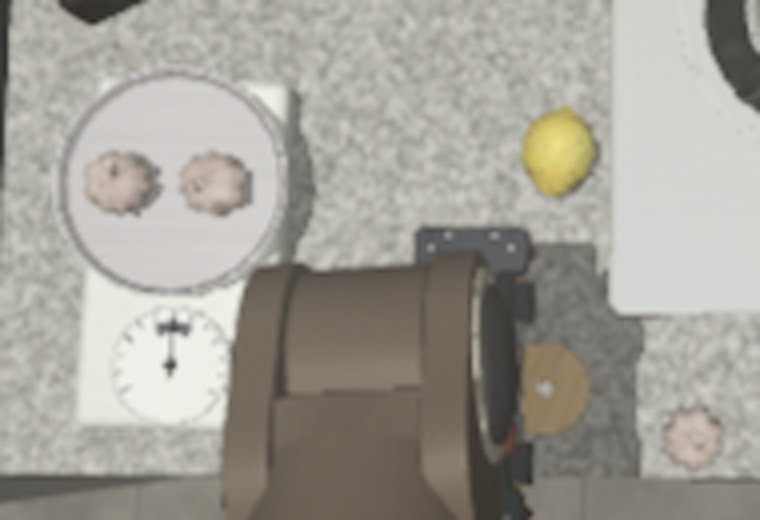

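View pics/t22.png

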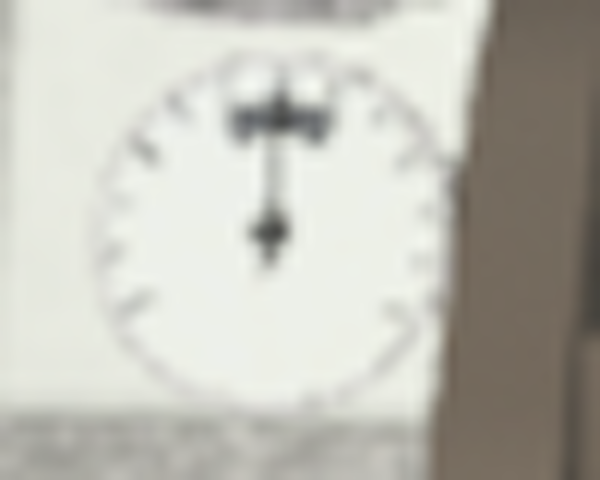

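The pointer rests in the middle of the dark sector. Both bulbs are in the pan, at crop (120,182) and (215,184). The spare bulb hasn't moved, and the arm is clear.

```bash
python3 - <<'E'
from bench import ticket
print(ticket.finish_job())
E
```

```text
the job is handed in; nothing more can be done
None
```

I laid two bulbs in the pan one at a time, each lowered to touch before letting go, and then handed the job in at about 22.7 s.

- **First bulb:** alone in the pan, it turned the pointer about 60° (roughly 6 mm of sink). It was let go, and the pan looked settled.
- **Both bulbs:** the last pictures show them about 38 mm either side of the pan's centre. The pointer rests in the middle of the dark sector, roughly 12 mm of sink.
- **Spare bulb:** the one near the tin still stands where it was. The lemon, the lid and the purple look-alike are also unmoved. The tin and the other look-alikes were out of the last view.
- **Arm:** it was clear of everything at hand-in, with only noise-level force readings.

**What disagreed:** the fingertips sat about 30 mm higher in the pictures than the reported tool position. My first grasp therefore closed above the bulb. I reopened the fingers and used the camera-based height for both grasps. The networks' pan position was about 9 mm off in y against the rim in the picture, so I used the rim.

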